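# Pin the drawbar into its fork

## Task

On the workshop bench a green drawbar's lug already sits lined up inside the steel fork of a timber beam. Take the long pin, the one with the orange grip, out of the wooden rack, and push it down through fork and lug with the gripper, not dropping it in, until its flange is seated on top of the fork, then let go. Leave the blue-gripped and black-gripped pins in the rack.

Things in the scene. Friction and masses are not known exactly. Their poses are not given: they have to be found in the camera images.
- long_pin: Right pin: ORANGE grip dia 24, 34 mm tall, on a steel flange dia 44, 8 mm thick; steel shank dia 16, 64 mm long, last 12 mm tapering to a 6 mm nose. 0.15-0.26 kg. Origin: centre of the flange's underside, +z up (grip 8 to 42 mm above it). Hangs loosely upright by its flange in any one of the 3 holes (32 mm wide, 88 mm apart in a row) of a wooden rack with a 70 x 280 mm top, 90 mm above the bench.
- fork_hole (a point): Centre of the mouth of the 26 mm upright hole, in the flat top face (60 x 90 mm) of the steel fork, 86 mm above the bench; z up, x along the green drawbar, away from the timber. The hole runs down through upper plate, lug and lower plate, all fixed and lined up, to 46 mm under the mouth, then opens to the air. Nothing of beam, fork or drawbar rises over the mouth. Seated: pin origin at this point.
- short_pin: Bystander with a BLUE grip, in another hole of the rack; shank dia 16, only 30 mm long. Same grip (dia 24 mm, 34 mm tall) and flange (dia 44 mm, 8 mm thick) as the long pin; origin at the centre of the flange's underside, z up. 
- thick_pin: Bystander with a BLACK grip, in the remaining hole of the rack; shank dia 28, 64 mm long: too thick for the fork. Same grip (dia 24 mm, 34 mm tall) and flange (dia 44 mm, 8 mm thick) as the long pin; origin at the centre of the flange's underside, z up. 
Things that resemble listed ones, but are neither listed nor needed, are in the scene too. Leave any purple or red look-alike of the long_pin alone.

How it is judged:
By the outcome, as a careful person would: the job done as asked, in the order asked, and still so for the second after the job is handed in, with the robot touching nothing.
It also fails if it takes over 48 s, if anything falls off the work surface, if the arm or the gripper's body presses on something with over 40 N, if the wrist force passes 120 N, or if a joint passes its speed limit or range.

## Robot

A 6-joint arm with a two-finger parallel gripper is mounted at the origin on the work surface. World frame = base frame: x ahead of the robot, y to its left, z up, the work surface at z = 0. Lengths are in m, angles in rad, forces in N, time in s.
With the tool pointing down it reaches from about 0.35 to 0.725 m from the base axis. Payload 6 kg.
Tool frame: the origin (TCP) lies at the very end of the fingers, on their centre line; the grasp point (between the pads) lies 19 mm behind it; z points along the fingers, x is the direction in which the jaws open and shut, and the axes are right-handed (so a half turn about z gives the same grasp; the last joint's range is limited). The gripper opens to 85 mm and grips with 20 to 120 N. Pads are 22 mm wide; open, the fingers measure 114 mm over their backs; the gripper's body (76 mm by 85 mm) begins 54 mm behind the grasp point. The pads swing forward as they close: fully open they stand 13 mm farther back than shut.
Start: joints at [-0.984, 0.04, 0.085, 0, -1.615, -0.334], TCP at [0.15, -0.581, 0.203] pointing down, gripper open.
Joint ranges: [-2.56, 2.56], [-1.29, 2.01], [-1.08, 1.49], [-3.29, 1.98], [-2.81, -0.18], [-2.99, 2.99]. Speed limits (rad/s): [2.57, 2.57, 3.01, 3.14, 3.14, 3.14].

## Interface

Orientations are given as a rotation vector (axis times angle).
In Python, from cell import robot gives the robot as it stands.
- The arm moves only by the tool play_rows, never from a script. Its arguments are lists of equal length, an entry for each row: "dp": the shift along the world's x, y, z each as a share of 100 cm, from -1 to 1, a list of three; "twist": the turn, a rotation vector about the world's x, y, z each as a share of 360 degrees, from -1 to 1, a list of three; "claw": the opening, from 0 (shut) to 1 (fully open). In form: {"dp": [[dx, dy, dz], ...], "twist": [[ax, ay, az], ...], "claw": [claw, ...]}. A call has 1 to 8 rows; each row is the pose to reach, as a shift and turn from the pose commanded when the call began, turning the shorter way round; what a row does not reach only later rows make up. A row lasts 1/12 s, in which the tool goes at most 41.7 mm and 7.16 degrees, less where a joint would pass 70% of its speed; a pose out of reach is approached as far as the arm can. A call with a number of a shift or a turn outside -1 to 1 is refused whole. A call with a gripper value outside its range is refused whole. The fingers move at their own pace and stop on an object; "newtons" is the grip in N (left out, the last holds). Time passes only in rows, so rows that repeat a pose let the fingers close. It gives the time, the measured TCP pose, the force and the opening at its end, in the units of the state.
- robot.get_state(): the state, without advancing time (a new reading comes with each control period).
- robot.snapshot(name): name is "scene" or "side" or "wrist"; returns a dict with "frame" (384x512x3 uint8, red, green, blue), "mtx" (3x3 intrinsics, pixels), "R" (3x3) and "t" (3): a world point X has camera coordinates R X + t. Camera axes: x right, y down, z forward; pixel columns grow to the right and rows downward; lengths in m; the calibration is good to about 2 mm. A picture is of the moment at which its call begins. There is no depth.
- robot.finish_job(): hands the job in, once; it reports no verdict.
The state is a dict: "time": time; "joint_positions": joint angles; "qd": joint speeds; "tau": joint torques, N m; "tool_pos": TCP position; "ee_rot": TCP orientation; "wrist_force": force on the tool from outside, world axes, zero at the start; "wrist_torque": the same for the moment, N m; "finger_gap": finger opening in m.
Only numpy, scipy, OpenCV 4.12 (cv2) and the standard library are available. Lean on these libraries where they do the work, as an engineer would, in place of code of your own. Each camera call takes 0.05 s, during which the arm holds its last target.

## Working session

There is one attempt and no reset: what is moved stays moved. The work goes in short steps, Python scripts to look and compute and a tool call to move; the robot and the scene stay as the last step left them, time stands still between calls to the robot, and variables do not carry over. Pictures are saved under pics/ and viewed, and the job is handed in when it is done.

Besides the shell and the picture viewer there is one more tool, called after "Emit:" in YAML: its name, and indented under it one key for each argument. play_rows: Moves the arm, as the interface text tells. Its arguments: {"type":"object","properties":{"dp":{"type":"array"},"twist":{"type":"array"},"claw":{"type":"array"},"newtons":{"type":"number"}},"required":["dp","twist","claw"]}

```bash
mkdir -p pics; cat > h.py <<'E'
import numpy as np,cv2,json,pickle
from cell import robot
def snap(n,f):
    s=robot.snapshot(n); cv2.imwrite(f'pics/{f}.png',cv2.cvtColor(s['frame'],cv2.COLOR_RGB2BGR)); pickle.dump({k:np.array(v) for k,v in s.items()},open(f'pics/{f}.pkl','wb')); return s
def load(f): return pickle.load(open(f'pics/{f}.pkl','rb'))
def ray(s,u,v,z):
    d=s['R'].T@np.linalg.inv(s['mtx'])@[u,v,1]; c=-s['R'].T@s['t']; return c+d*(z-c[2])/d[2]
def proj(s,X):
    p=s['mtx']@(s['R']@np.array(X)+s['t']); return p[:2]/p[2]
def crop(f,u0,v0,u1,v1,k):
    i=cv2.imread(f'pics/{f}.png')[v0:v1,u0:u1]; cv2.imwrite(f'pics/{f}_c{u0}_{v0}.png',cv2.resize(i,None,fx=k,fy=k,interpolation=cv2.INTER_CUBIC))
E
python3 - <<'E'
from h import *
for n in['scene','side','wrist']:
    s=snap(n,n+'0'); print(n,-s['R'].T@s['t'],s['R'][2])
print(robot.get_state())
i=[cv2.imread(f'pics/{n}0.png') for n in['scene','side']]
E
```

```text
scene [ 1.01413193 -0.25341739  0.8016148 ] [-0.50369624  0.34309089 -0.79282958]
side [0.52868235 0.70676533 0.87289377] [ 0.04668653 -0.66338662 -0.74681896]
wrist [ 0.08333232 -0.59737043  0.37226547] [ 0.26166402  0.07066652 -0.96256853]
{'time': 0.15, 'joint_positions': array([-9.84251159e-01,  4.06744213e-02,  8.40044215e-02, -3.04169202e-04,
       -1.61554926e+00, -3.33688637e-01]), 'qd': array([ 0.00145279, -0.001955  ,  0.00289922,  0.00263292,  0.00107093,
        0.00030933]), 'tau': array([-2.09417354e-03, -3.68616664e+01,  3.47691822e+01,  6.93627164e+00,
       -4.33905763e-03, -8.01776736e-06]), 'tool_pos': array([ 0.1500509 , -0.58060451,  0.20199462]), 'ee_rot': array([-1.92282296e+00, -2.48284009e+00, -1.16612313e-03]), 'wrist_force': array([-0.60366977, -0.63601409, -0.30491952]), 'wrist_torque': array([ 0.0238705 , -0.00883592, -0.02266673]), 'finger_gap': 0.08574442600062018}
```

View pics/scene0.png

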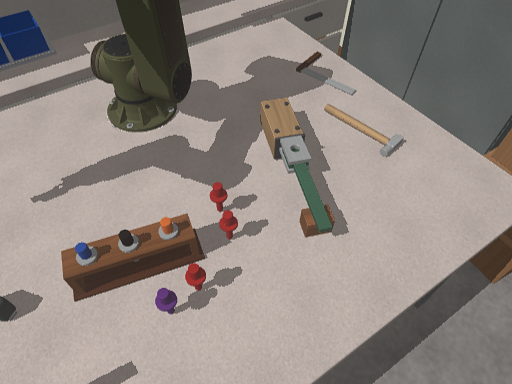

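View pics/side0.png

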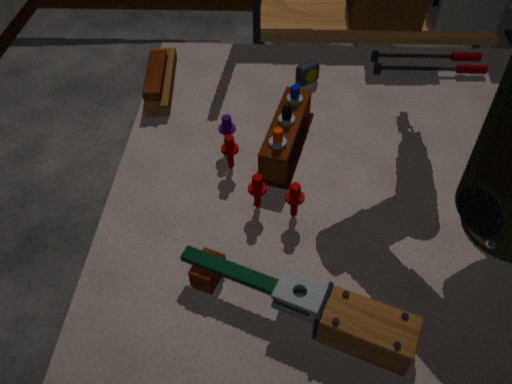

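View pics/wrist0.png

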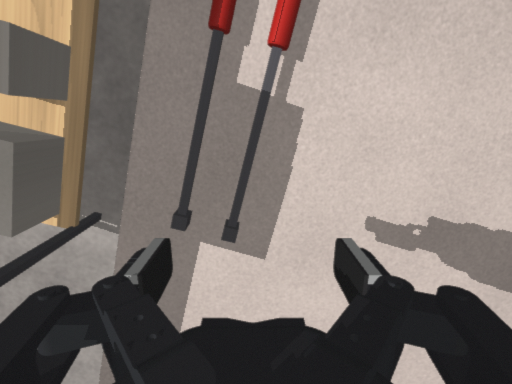

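The scene view shows the rack with the orange pin at about (167,226), nearest the red look-alikes. The fork hole is at about (295,149) in scene and (300,290) in side. I'll enlarge both areas.

```bash
python3 - <<'E'
from h import *
crop('scene0',140,190,240,260,8) if 0 else None
a=lambda f,u,v,w=35,h=30:cv2.resize(cv2.imread(f'pics/{f}.png')[v-h:v+h,u-w:u+w],None,fx=5.5,fy=5.5,interpolation=cv2.INTER_CUBIC)
g=np.vstack([np.hstack([a('scene0',170,226),a('scene0',295,150)]),np.hstack([a('side0',278,140),a('side0',300,290)])])
print(g.shape);cv2.imwrite('pics/m.png',g)
E
```

```text
(660, 770, 3)
```

View pics/m.png

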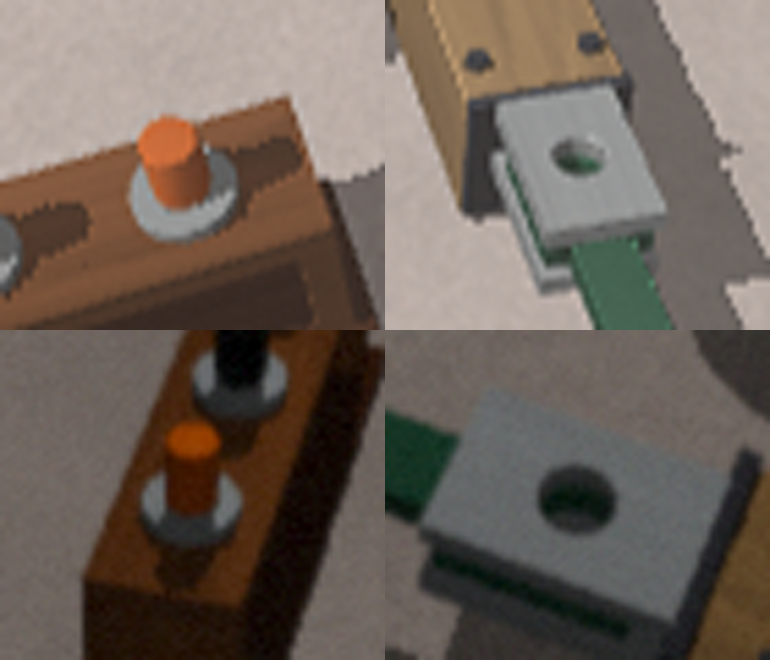

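```bash
python3 - <<'E'
from h import *
a=load('scene0');b=load('side0')
def tri(p,q):
    A=[];B=[]
    for s,(u,v) in((a,p),(b,q)):
        P=s['mtx']@np.c_[s['R'],s['t']]; 
        for k,w in((0,u),(1,v)): r=w*P[2]-P[k]; A.append(r[:3]);B.append(-r[3])
    return np.linalg.lstsq(np.array(A),np.array(B),rcond=None)[0]
for n,p,q,z in(('grip',(165.7,221.4),(277.9,129.6),.132),('flange',(168,230.5),(277.5,140.7),.098),('hole',(294.7,148.1),(299.5,290.3),.086),('black',(126,234),(287,109),.132),('blue',(83,247),(295,88),.132)):
    print(n,ray(a,*p,z)[:2],ray(b,*q,z)[:2],tri(p,q))
for n,p,q,z in (('r1',(218,187),(295,187),.1),('r2',(228,216),(257,178),.1),('r3',(195.5,269),(229,139),.1),('p',(165,295),(227,118),.1)): print(n,tri(p,q))
# timber direction: fork top corners scene
print([ray(a,260+(x-385)/5.5-.4,120+y/5.5-.4,.086)[:2] for x,y in((497,97),(610,75),(664,212),(550,238))])
E
```

```text
grip [ 0.53925902 -0.15489879] [ 0.5378453  -0.15611799] [ 0.5383108  -0.1552553   0.13223097]
flange [ 0.53995806 -0.15638531] [ 0.53817925 -0.15511509] [ 0.53844427 -0.15636864  0.09660386]
hole [0.48507296 0.24286306] [0.48646466 0.24423202] [0.48585495 0.24349182 0.08545956]
black [ 0.52172121 -0.23780553] [ 0.51750021 -0.23393719] [ 0.517886   -0.23804805  0.12826965]
blue [ 0.50218252 -0.32265778] [ 0.49806591 -0.32070947] [ 0.49856954 -0.32343123  0.1293387 ]
r1 [ 0.49645199 -0.00227385  0.10134185]
r2 [ 0.58106182 -0.02674938  0.10037493]
r3 [ 0.65588347 -0.15234713  0.10098071]
p [ 0.66940493 -0.23000055  0.10055175]
[array([0.42944065, 0.23502362]), array([0.44834329, 0.29189044]), array([0.53705405, 0.25413209]), array([0.5201581 , 0.19877949])]
```

```bash
python3 - <<'E'
from h import *
from scipy.spatial.transform import Rotation as R
s=robot.get_state();print(R.from_rotvec(s['ee_rot']).as_matrix().round(4)); print(np.array([.5385,-.1555,.18])-s['tool_pos'])
print(np.degrees(np.arctan2(.0198*1,.084)), s['tool_pos'])
E
```

```text
[[-2.502e-01  9.682e-01 -5.000e-04]
 [ 9.682e-01  2.502e-01  1.400e-03]
 [ 1.400e-03 -2.000e-04 -1.000e+00]]
[ 0.3884491   0.42510451 -0.02199462]
13.263328743406326 [ 0.1500509  -0.58060451  0.20199462]
```

Emit:
play_rows:
  dp:
    - [0.388,0.425,-0.022]
    - [0.388,0.425,-0.022]
    - [0.388,0.425,-0.022]
    - [0.388,0.425,-0.022]
    - [0.388,0.425,-0.022]
    - [0.388,0.425,-0.022]
    - [0.388,0.425,-0.022]
    - [0.388,0.425,-0.022]
  twist:
    - [0,0,0.173]
    - [0,0,0.173]
    - [0,0,0.173]
    - [0,0,0.173]
    - [0,0,0.173]
    - [0,0,0.173]
    - [0,0,0.173]
    - [0,0,0.173]
  claw: [1,1,1,1,0.7,0.7,0.7,0.7]

```text
time: 0.82
tool_pos: [0.3756, -0.333, 0.19]
ee_rot: [0.488, 3.103, 0.0]
wrist_force: [0.9, -0.4, -0.4]
finger_gap: 0.0601
```

Emit:
play_rows:
  dp:
    - [0.163,0.1775,-0.01]
    - [0.163,0.1775,-0.01]
    - [0.163,0.1775,-0.01]
    - [0.163,0.1775,-0.01]
    - [0.163,0.1775,-0.01]
    - [0.163,0.1775,-0.01]
    - [0.163,0.1775,-0.01]
    - [0.163,0.1775,-0.01]
  twist:
    - [0,0,0.013]
    - [0,0,0.013]
    - [0,0,0.013]
    - [0,0,0.013]
    - [0,0,0.013]
    - [0,0,0.013]
    - [0,0,0.013]
    - [0,0,0.013]
  claw: [0.7,0.7,0.7,0.7,0.7,0.7,0.7,0.7]

```text
time: 1.48
tool_pos: [0.5381, -0.1559, 0.1789]
ee_rot: [-0.366, -3.118, 0.0]
wrist_force: [-1.7, -0.2, -0.0]
finger_gap: 0.0598
```

```bash
python3 - <<'E'
from h import *
for n in['scene','side','wrist']: s=snap(n,n+'1')
st=robot.get_state();print(st['tool_pos'],st['ee_rot'],st['finger_gap'])
w=load('wrist1')
for p in((.5385,-.1555,.132),(.5385,-.1555,.098),tuple(st['tool_pos'])): print(proj(w,p))
E
```

```text
[ 0.53721908 -0.15811063  0.1801956 ] [ 3.71592854e-01  3.11951064e+00 -3.07404964e-04] 0.05971712865004129
[251.14213091 204.5465053 ]
[251.27835767 193.67214124]
[251.80918956 222.67733879]
```

View pics/wrist1.png

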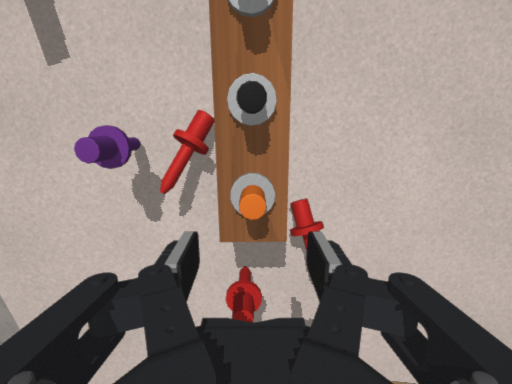

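View pics/side1.png

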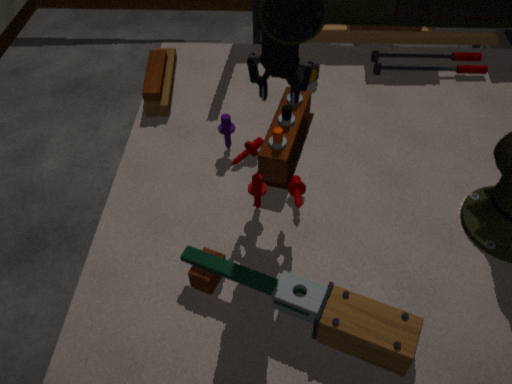

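```bash
python3 - <<'E'
from h import *
for n in['scene','side']: s=snap(n,n+'2')
print(proj(s,(.5385,-.1555,.18)))
for i in range(4): print(robot.get_state()['tool_pos']);robot.snapshot('wrist')
E
```

```text
[277.97820624 113.62769391]
[ 0.53716534 -0.15833752  0.18042982]
[ 0.53719672 -0.1582946   0.18044623]
[ 0.53725444 -0.1582346   0.18042947]
[ 0.53731291 -0.15811515  0.18039376]
```

View pics/scene2.png

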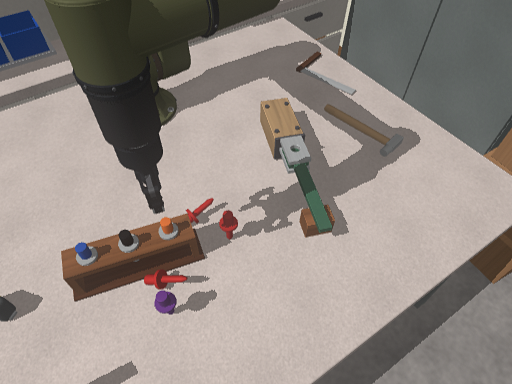

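View pics/side2.png

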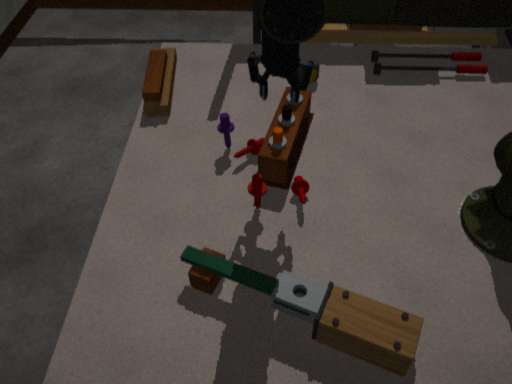

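```bash
python3 - <<'E'
from h import *
crop('side2',230,50,330,170,5)
crop('scene2',110,150,220,260,5)
a=cv2.imread('pics/side2_c230_50.png');b=cv2.imread('pics/scene2_c110_150.png')
g=np.zeros((600,1050,3),np.uint8);g[:,:500]=a;g[:550,500:]=b;cv2.imwrite('pics/n.png',cv2.resize(g,(800,457)))
s=load('scene2');d=load('side2')
for z in(.17,.18,.2,.22):print(z,(proj(d,(.538,-.157,z))-[230,50])*5*.762,(proj(s,(.538,-.157,z))-[110,150])*5*.762+[381,0])
E
```

```text
0.17 [183.39613688 253.98813324] [576.01164931 233.07806872]
0.18 [183.69808418 240.84816107] [572.4691507  222.26524032]
0.2 [184.31455342 214.02100073] [565.15943084 199.95365883]
0.22 [184.9483789  186.43854165] [557.53389914 176.67811952]
```

View pics/n.png

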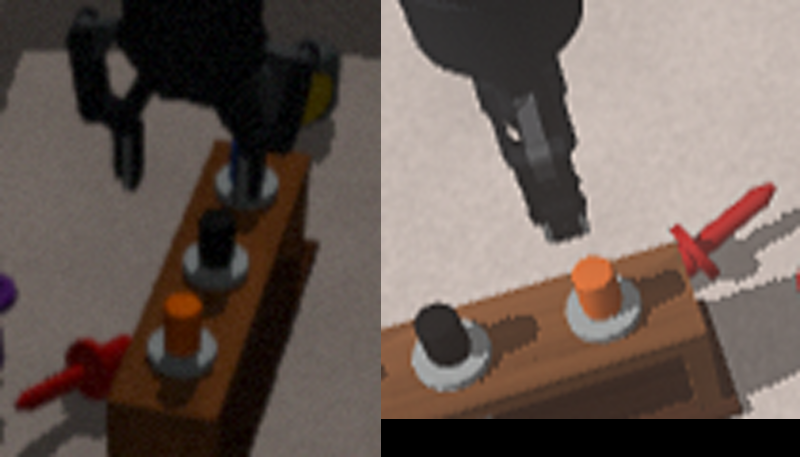

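```bash
python3 - <<'E'
from h import *
s=load('scene2');d=load('side2');w=load('wrist1')
u=np.array([.973,-.23,0]);c=np.array([.5375,-.158,0])
for z in(.18,.185,.19,.195,.2):
  for k in(.03,.038,-.03,-.038):
    p=c+k*u+[0,0,z]; print(z,k,((proj(d,p)-[230,50])*3.81).round(),((proj(s,p)-[110,150])*3.81+[381,0]).round(),proj(w,p).round())
E
```

```text
0.18 0.03 [136. 231.] [583. 266.] [207. 223.]
0.18 0.038 [124. 229.] [586. 278.] [195. 223.]
0.18 -0.03 [233. 248.] [559. 181.] [296. 223.]
0.18 -0.038 [246. 251.] [556. 170.] [308. 223.]
0.185 0.03 [136. 225.] [581. 261.] [205. 226.]
0.185 0.038 [123. 223.] [584. 272.] [193. 226.]
0.185 -0.03 [234. 242.] [557. 175.] [297. 225.]
0.185 -0.038 [247. 244.] [554. 165.] [310. 225.]
0.19 0.03 [136. 218.] [579. 255.] [204. 229.]
0.19 0.038 [123. 216.] [582. 267.] [191. 229.]
0.19 -0.03 [234. 235.] [555. 170.] [299. 228.]
0.19 -0.038 [247. 237.] [552. 159.] [311. 228.]
0.195 0.03 [136. 211.] [577. 250.] [203. 232.]
0.195 0.038 [123. 209.] [580. 262.] [190. 232.]
0.195 -0.03 [234. 228.] [553. 164.] [300. 232.]
0.195 -0.038 [248. 230.] [550. 153.] [313. 232.]
0.2 0.03 [136. 205.] [575. 244.] [201. 235.]
0.2 0.038 [123. 202.] [579. 256.] [188. 235.]
0.2 -0.03 [235. 221.] [551. 158.] [301. 235.]
0.2 -0.038 [248. 224.] [548. 147.] [315. 235.]
```

Emit:
play_rows:
  dp:
    - [0.001,0.0025,-0.03]
    - [0.001,0.0025,-0.05]
    - [0.001,0.0025,-0.05]
    - [0.001,0.0025,-0.05]
  twist:
    - [0,0,0]
    - [0,0,0]
    - [0,0,0]
    - [0,0,0]
  claw: [0.7,0.7,0.7,0.7]

```text
time: 2.27
tool_pos: [0.538, -0.1553, 0.1296]
ee_rot: [-0.371, -3.118, 0.001]
wrist_force: [0.2, 0.5, 0.0]
finger_gap: 0.06
```

```bash
cat >> h.py <<'E'
def look(k,box=((110,150),(230,50))):
    for n in['scene','side','wrist']: snap(n,f'{n}{k}')
    g=np.zeros((550,1000,3),np.uint8)
    for j,n in enumerate(['scene','side']):
        x,y=box[j]; g[:,500*j:500*j+500]=cv2.resize(cv2.imread(f'pics/{n}{k}.png')[y:y+110,x:x+100],(500,550),interpolation=cv2.INTER_CUBIC)
    cv2.imwrite(f'pics/z{k}.png',cv2.resize(g,(800,440)))
    st=robot.get_state();print(st['time'],st['tool_pos'].round(4),st['ee_rot'].round(4),st['finger_gap'].round(4),st['wrist_force'].round(1),st['wrist_torque'].round(2))
E
python3 -c "
from h import *
look(3)"
```

```text
Traceback (most recent call last):
  File "h.py", line 18, in look
    st=robot.get_state();print(st['time'],st['tool_pos'].round(4),st['ee_rot'].round(4),st['finger_gap'].round(4),st['wrist_force'].round(1),st['wrist_torque'].round(2))
                                                                                        ^^^^^^^^^^^^^^^^^^^^^^
AttributeError: 'float' object has no attribute 'round'
```

View pics/z3.png

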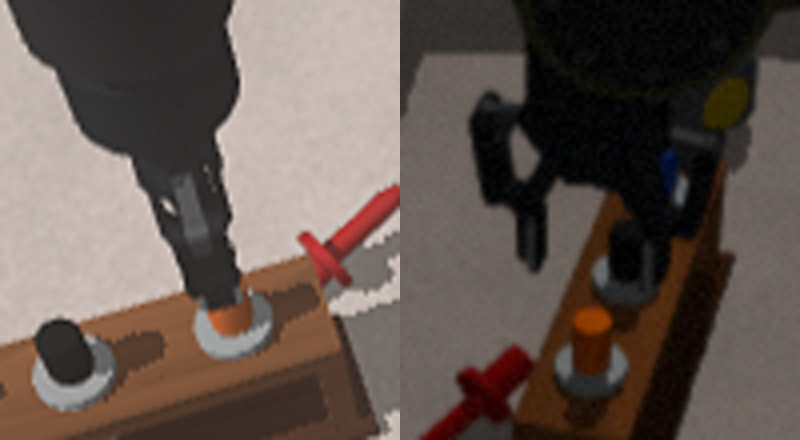

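View pics/wrist3.png

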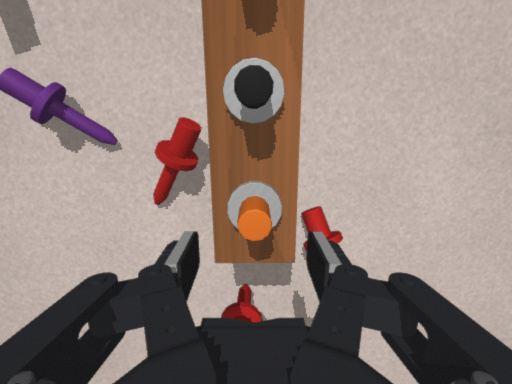

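```bash
sed -i "s/st\['finger_gap'\].round(4)/round(float(st['finger_gap']),4)/" h.py; python3 - <<'E'
from h import *
s=load('scene3');d=load('side3');st=robot.get_state();print(st['tool_pos'],st['time'])
u=np.array([.973,-.23,0]);c=np.array([st['tool_pos'][0],st['tool_pos'][1],0])
for z in(.13,.14,.15,.16):
  for k in(.03,.038,-.03):
    p=c+k*u+[0,0,z]; print(z,k,((proj(d,p)-[230,50])*4+[400,0]).round(),((proj(s,p)-[110,150])*4).round())
p=(.5385,-.1555,.132)
print(((proj(d,p)-[230,50])*4+[400,0]).round(),((proj(s,p)-[110,150])*4).round())
E
```

```text
[ 0.53950564 -0.15529072  0.13218688] 2.4167
0.13 0.03 [540. 313.] [236. 333.]
0.13 0.038 [527. 311.] [239. 345.]
0.13 -0.03 [638. 331.] [211. 246.]
0.14 0.03 [540. 300.] [232. 323.]
0.14 0.038 [527. 298.] [236. 335.]
0.14 -0.03 [639. 318.] [207. 235.]
0.15 0.03 [540. 287.] [229. 312.]
0.15 0.038 [526. 284.] [232. 324.]
0.15 -0.03 [639. 305.] [204. 224.]
0.16 0.03 [539. 273.] [225. 301.]
0.16 0.038 [526. 271.] [229. 314.]
0.16 -0.03 [640. 291.] [200. 213.]
[590. 319.] [221. 285.]
```

Emit:
play_rows:
  dp:
    - [0,0,-0.01]
    - [0,0,-0.02]
    - [0,0,-0.02]
    - [0,0,-0.02]
  twist:
    - [0,0,0]
    - [0,0,0]
    - [0,0,0]
    - [0,0,0]
  claw: [0.5,0.5,0.5,0.5]

```text
time: 2.75
tool_pos: [0.538, -0.1549, 0.1089]
ee_rot: [-0.37, -3.118, 0.0]
wrist_force: [0.6, -0.7, 0.4]
finger_gap: 0.0426
```

```bash
python3 -c "
from h import *
look(4)"
```

```text
2.9 [ 0.5388 -0.155   0.1103] [ 3.7020e-01  3.1195e+00 -4.0000e-04] 0.0429 [-0.6 -0.5  0.8] [ 0.02 -0.02  0.02]
```

View pics/z4.png

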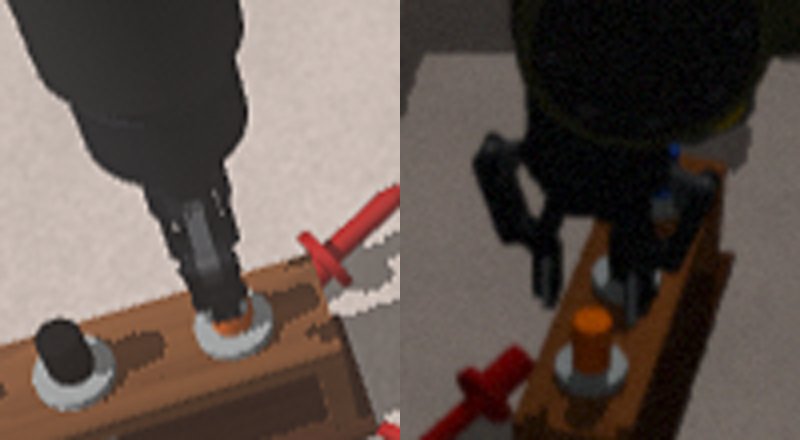

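View pics/wrist4.png

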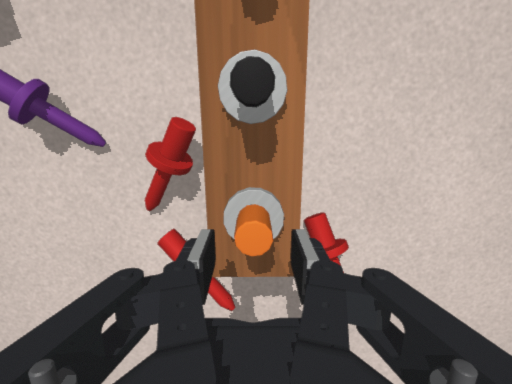

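Emit:
play_rows:
  dp:
    - [0,0,-0.005]
    - [0,0,-0.01]
    - [0,0,-0.01]
  twist:
    - [0,0,0]
    - [0,0,0]
    - [0,0,0]
  claw: [0.45,0.45,0.45]

```text
time: 3.15
tool_pos: [0.538, -0.1547, 0.0985]
ee_rot: [-0.37, -3.118, -0.001]
wrist_force: [-1.3, 0.0, -0.7]
finger_gap: 0.0388
```

Emit:
play_rows:
  dp:
    - [0,0,-0.002]
    - [0,0,-0.004]
    - [0,0,-0.004]
  twist:
    - [0,0,0]
    - [0,0,0]
    - [0,0,0]
  claw: [0.45,0.45,0.45]

```text
time: 3.4
tool_pos: [0.5385, -0.1549, 0.0955]
ee_rot: [-0.37, -3.119, -0.0]
wrist_force: [0.9, -0.6, 0.2]
finger_gap: 0.0384
```

```bash
python3 -c "
from h import *
look(5)"
```

```text
3.55 [ 0.5387 -0.1549  0.0962] [ 3.7030e-01  3.1196e+00 -1.0000e-04] 0.0383 [-0.5  0.6 -0.7] [-0.    0.07  0.03]
```

View pics/z5.png

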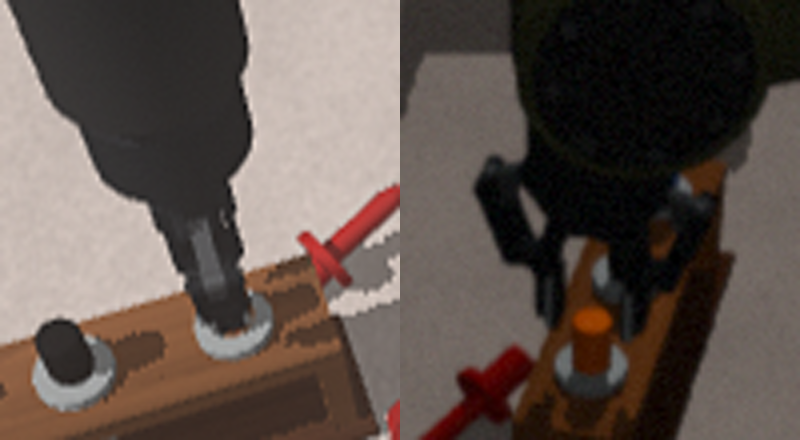

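View pics/wrist5.png

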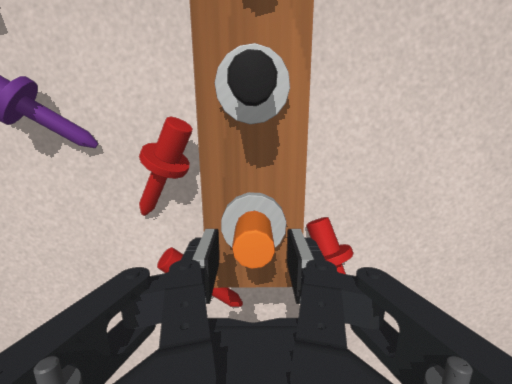

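Emit:
play_rows:
  dp:
    - [0,0,-0.004]
    - [0,0,-0.007]
    - [0,0,-0.007]
  twist:
    - [0,0,0]
    - [0,0,0]
    - [0,0,0]
  claw: [0.45,0.45,0.45]

```text
time: 3.8
tool_pos: [0.5382, -0.1548, 0.088]
ee_rot: [-0.37, -3.118, -0.0]
wrist_force: [-0.0, -0.1, -0.5]
finger_gap: 0.0387
```

Emit:
play_rows:
  dp:
    - [0,0,-0.003]
    - [0,0,-0.006]
    - [0,0,-0.006]
  twist:
    - [0,0,0]
    - [0,0,0]
    - [0,0,0]
  claw: [0.45,0.45,0.45]

```text
time: 4.05
tool_pos: [0.5383, -0.1548, 0.0821]
ee_rot: [-0.37, -3.118, -0.0]
wrist_force: [-1.2, -0.2, -1.0]
finger_gap: 0.0384
```

```bash
python3 -c "
from h import *
look(6)"
```

```text
4.2 [ 0.5387 -0.1549  0.083 ] [-3.7030e-01 -3.1196e+00  2.0000e-04] 0.0382 [-0.6  0.8  0. ] [-0.09 -0.04  0.01]
```

View pics/z6.png

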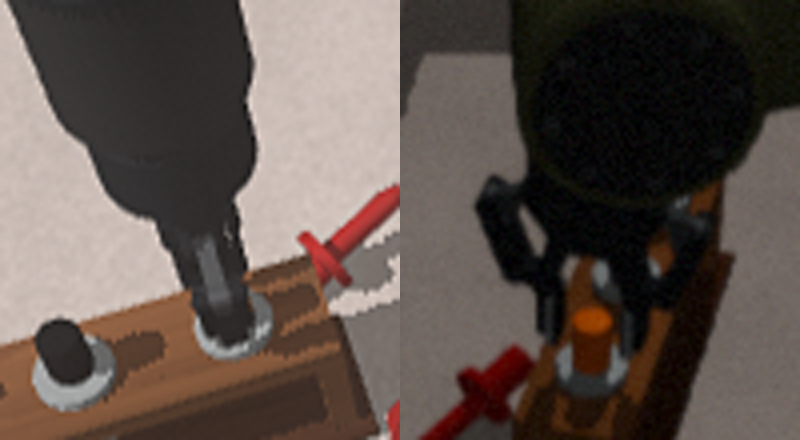

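Emit:
play_rows:
  dp:
    - [0,0,0]
    - [0,0,0]
    - [0,0,0]
    - [0,0,0]
    - [0,0,0]
    - [0,0,0]
  twist:
    - [0,0,0]
    - [0,0,0]
    - [0,0,0]
    - [0,0,0]
    - [0,0,0]
    - [0,0,0]
  claw: [0.3,0.2,0.1,0.1,0.1,0.1]
  newtons: 70

```text
time: 4.7
tool_pos: [0.5388, -0.155, 0.0835]
ee_rot: [0.37, 3.119, -0.0]
wrist_force: [-2.4, 0.8, 4.0]
finger_gap: 0.0215
```

```bash
python3 -c "
from h import *
look(7)"
```

```text
4.85 [ 0.5388 -0.155   0.0835] [ 3.7020e-01  3.1193e+00 -2.0000e-04] 0.0219 [-2.3  0.4  5.3] [ 0.36  0.72 -0.02]
```

View pics/z7.png

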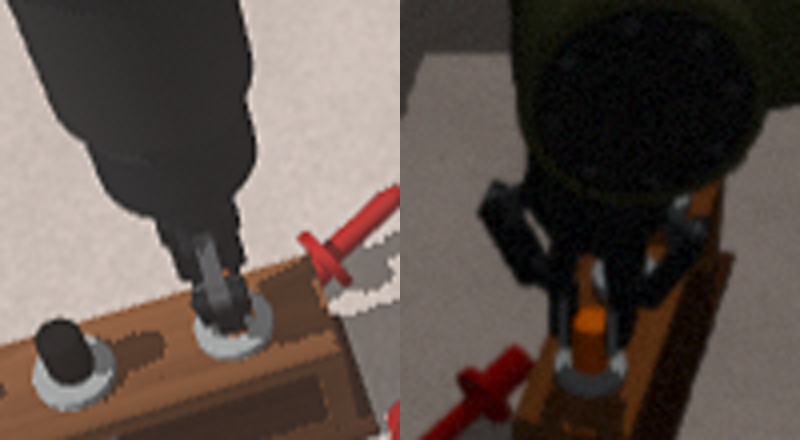

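View pics/wrist7.png

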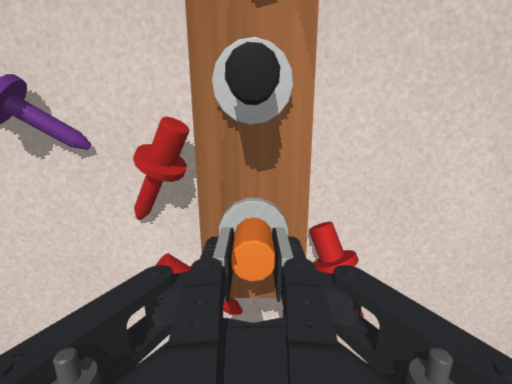

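```bash
python3 - <<'E'
from h import *
a=cv2.imread('pics/wrist7.png')[190:310,190:320]
b=cv2.imread('pics/scene7.png')[200:245,140:190]
c=np.clip(cv2.imread('pics/side7.png')[110:155,255:305].astype(int)*2,0,255).astype(np.uint8)
R=lambda i:cv2.resize(i,(400,360),interpolation=cv2.INTER_CUBIC)
g=np.zeros((600,800,3),np.uint8)
g[:240,:400]=cv2.resize(c,(400,240)) if 0 else 0
g=np.hstack([cv2.resize(a,(325,300),interpolation=cv2.INTER_CUBIC),cv2.resize(b,(333,300),interpolation=cv2.INTER_CUBIC)])
g2=np.hstack([cv2.resize(c,(333,300),interpolation=cv2.INTER_CUBIC),np.zeros((300,325,3),np.uint8)])
cv2.imwrite('pics/q.png',np.vstack([g,g2]))
E
```

```text
(no output)
```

View pics/q.png

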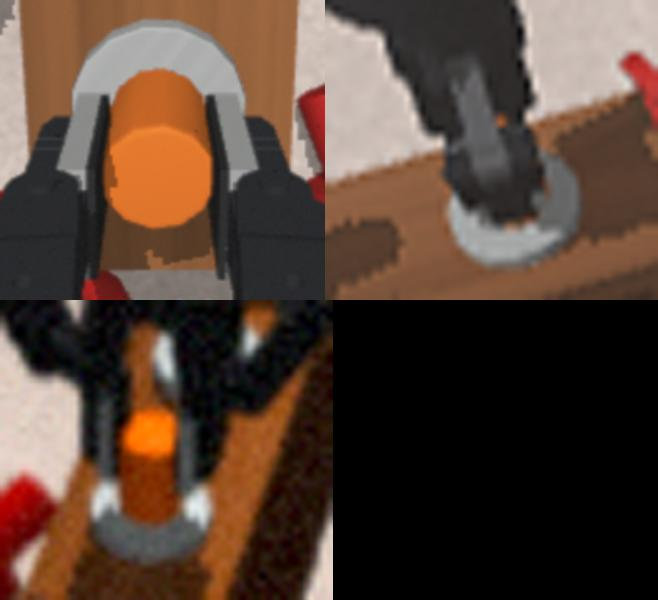

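Emit:
play_rows:
  dp:
    - [0,0,0.005]
    - [0,0,0.015]
    - [0,0,0.03]
    - [0,0,0.03]
    - [0,0,0.03]
  twist:
    - [0,0,0]
    - [0,0,0]
    - [0,0,0]
    - [0,0,0]
    - [0,0,0]
  claw: [0.1,0.1,0.1,0.1,0.1]

```text
time: 5.27
tool_pos: [0.5392, -0.1548, 0.1137]
ee_rot: [0.37, 3.118, 0.001]
wrist_force: [-0.3, 0.3, -1.0]
finger_gap: 0.0213
```

```bash
python3 - <<'E'
from h import *
look(8)
a=cv2.imread('pics/wrist8.png')[190:310,190:320]
cv2.imwrite('pics/q.png',cv2.resize(a,None,fx=4,fy=4,interpolation=cv2.INTER_CUBIC))
E
```

```text
5.4167 [ 0.5382 -0.1547  0.1119] [-3.7020e-01 -3.1179e+00 -4.0000e-04] 0.0217 [-0.4  0.1 -2.2] [0.02 0.05 0.  ]
```

View pics/z8.png

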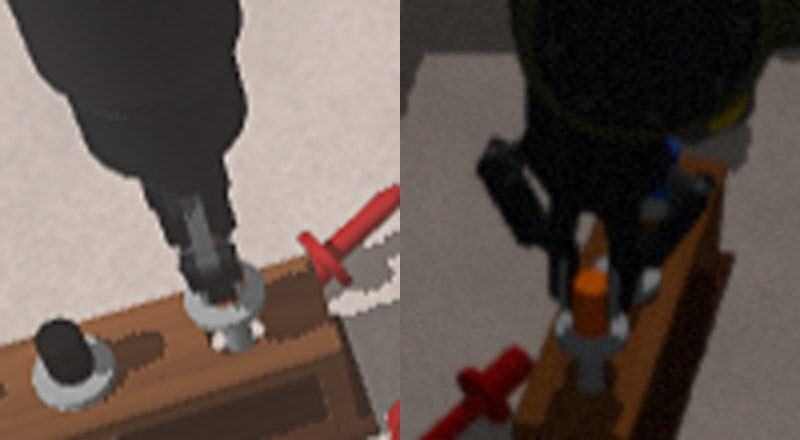

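View pics/q.png

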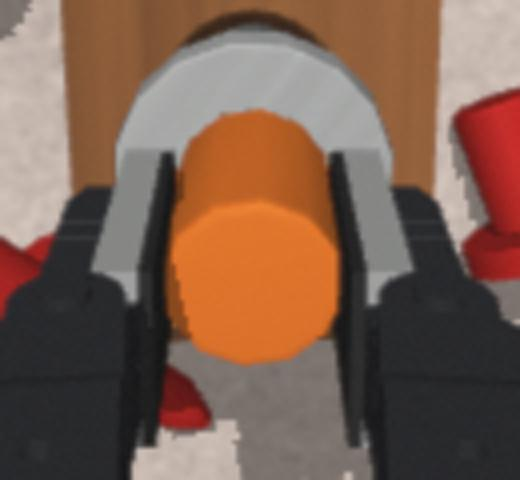

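Emit:
play_rows:
  dp:
    - [0,0,0.035]
    - [0,0,0.07]
    - [0,0,0.09]
    - [-0.002,0.02,0.09]
    - [-0.007,0.05,0.09]
    - [-0.011,0.085,0.09]
    - [-0.016,0.12,0.09]
    - [-0.021,0.155,0.09]
  twist:
    - [0,0,0]
    - [0,0,0]
    - [0,0,0]
    - [0,0,0]
    - [0,0,0]
    - [0,0,0]
    - [0,0,0]
    - [0,0,0]
  claw: [0.1,0.1,0.1,0.1,0.1,0.1,0.1,0.1]

```text
time: 6.08
tool_pos: [0.5169, 0.0014, 0.2021]
ee_rot: [-0.371, -3.118, 0.0]
wrist_force: [0.6, 0.8, -1.4]
finger_gap: 0.0219
```

Emit:
play_rows:
  dp:
    - [-0.005,0.035,0]
    - [-0.009,0.07,0]
    - [-0.014,0.105,0]
    - [-0.018,0.14,0]
    - [-0.023,0.175,0]
    - [-0.028,0.21,0]
    - [-0.031,0.235,0]
    - [-0.032,0.244,0]
  twist:
    - [0,0,0]
    - [0,0,0]
    - [0,0,0]
    - [0,0,0]
    - [0,0,0]
    - [0,0,0]
    - [0,0,0]
    - [0,0,0]
  claw: [0.1,0.1,0.1,0.1,0.1,0.1,0.1,0.1]

```text
time: 6.75
tool_pos: [0.4845, 0.2471, 0.2014]
ee_rot: [-0.365, -3.118, 0.002]
wrist_force: [-0.1, -0.7, -1.9]
finger_gap: 0.0214
```

Emit:
play_rows:
  dp:
    - [0,0,-0.01]
    - [0,0,-0.02]
    - [0,0,-0.02]
    - [0,0,-0.02]
  twist:
    - [0,0,0]
    - [0,0,0]
    - [0,0,0]
    - [0,0,0]
  claw: [0.1,0.1,0.1,0.1]

```text
time: 7.08
tool_pos: [0.4855, 0.2426, 0.1817]
ee_rot: [-0.372, -3.118, 0.003]
wrist_force: [0.5, 0.6, -0.8]
finger_gap: 0.0216
```

```bash
python3 - <<'E'
from h import *
look(9,((245,60),(250,200)))
E
```

```text
7.2333 [0.4861 0.2433 0.1836] [3.7220e-01 3.1189e+00 6.0000e-04] 0.0213 [ 0.9  0.  -1.4] [0.07 0.05 0.  ]
```

View pics/z9.png

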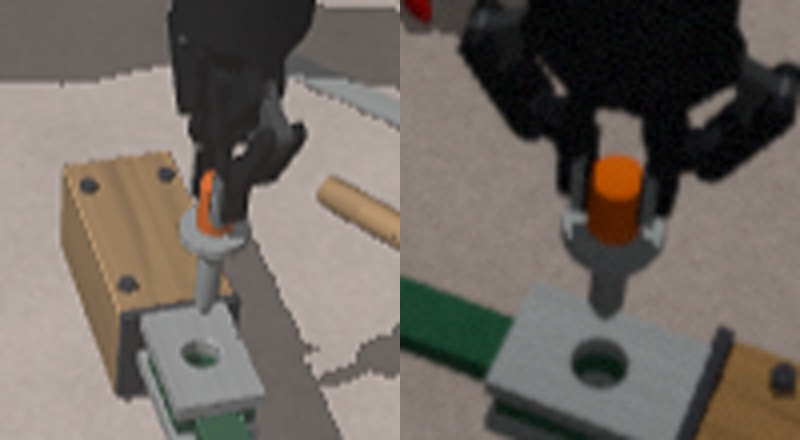

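View pics/wrist9.png

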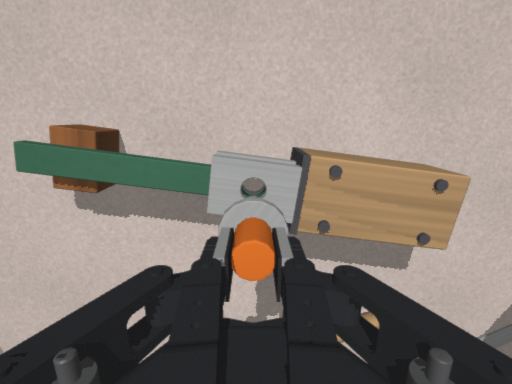

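```bash
python3 - <<'E'
from h import *
s=load('scene9');d=load('side9')
def im(p): return ((proj(s,p)-[245,60])*4+1.5).round(1),((proj(d,p)-[250,200])*4+[401.5,1.5]).round(1)
for h in(.042,.008,0,-.062,-.064):
  print(h,*im((.4858,.2435,.190+h)))
print('hole',*im((.4858,.2435,.086)))
for n in((.005,0,0),(0,.005,0),(0,0,.005)): print(n,*[a-b for a,b in zip(im(np.array((.4858,.2435,.126))+n),im((.4858,.2435,.126)))])
for f,x,y,w,h in(('scene9',280,95,40,45),('side9',285,230,40,50)):
    crop(f,x,y,x+w,y+h,9)
a=cv2.imread('pics/scene9_c280_95.png');b=cv2.imread('pics/side9_c285_230.png')
g=np.zeros((450,720,3),np.uint8);g[:405,:360]=a;g[:,360:]=b;cv2.imwrite('pics/q.png',g)
for z in(.232,.198,.190,.126):
  print(z,(proj(s,(.4858,.2435,z))-[280,95])*9+4,(proj(d,(.4858,.2435,z))-[285,230])*9+[364,4])
E
```

```text
0.042 [224.7 178.4] [619.4 177.5]
0.008 [218.8 223.3] [614.7 224.8]
0 [217.5 233.5] [613.6 235.4]
-0.062 [207.8 307.9] [605.8 313.3]
-0.064 [207.5 310.2] [605.5 315.6]
hole [201.7 354.2] [600.9 361.4]
(0.005, 0, 0) [4.8 4.4] [-11.1  -0.4]
(0, 0.005, 0) [ 6. -3.] [0.1 9.6]
(0, 0, 0.005) [ 0.7 -5.7] [ 0.6 -5.9]
0.232 [191.18440252  87.0999608 ] [539.38125087 130.0438693 ]
0.198 [177.97955123 188.11295936] [528.67193192 236.33591452]
0.19 [174.98479961 211.02187627] [526.2490336  260.38364516]
0.126 [152.43342802 383.53284341] [508.07339292 440.78036601]
```

View pics/q.png

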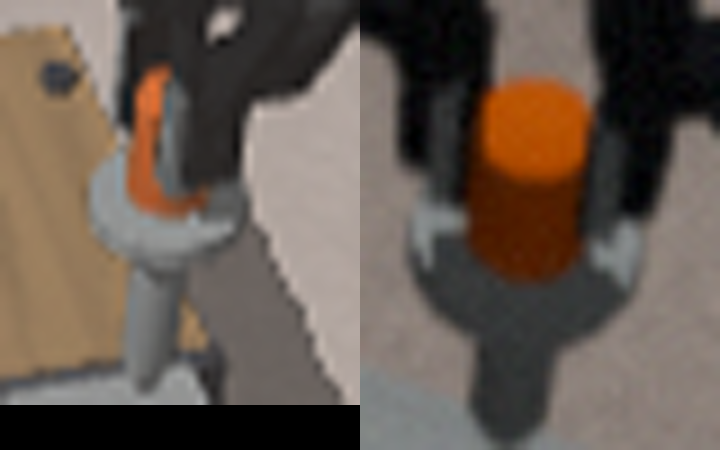

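Emit:
play_rows:
  dp:
    - [0,0.001,-0.01]
    - [0,0.001,-0.025]
    - [0,0.001,-0.04]
    - [0,0.001,-0.045]
    - [0,0.001,-0.05]
    - [0,0.001,-0.055]
    - [0,0.001,-0.055]
  twist:
    - [0,0,0]
    - [0,0,0]
    - [0,0,0]
    - [0,0,0]
    - [0,0,0]
    - [0,0,0]
    - [0,0,0]
  claw: [0.1,0.1,0.1,0.1,0.1,0.1,0.1]

```text
time: 7.82
tool_pos: [0.4855, 0.245, 0.1274]
ee_rot: [-0.37, -3.119, 0.001]
wrist_force: [0.8, 0.6, -0.9]
finger_gap: 0.0215
```

```bash
python3 - <<'E'
from h import *
look(10,((245,60),(250,200)))
E
```

```text
7.9667 [0.486  0.2453 0.1288] [3.7010e-01 3.1189e+00 1.1000e-03] 0.0217 [ 1.1 -0.1 -1.2] [-0.04  0.04  0.03]
```

View pics/z10.png

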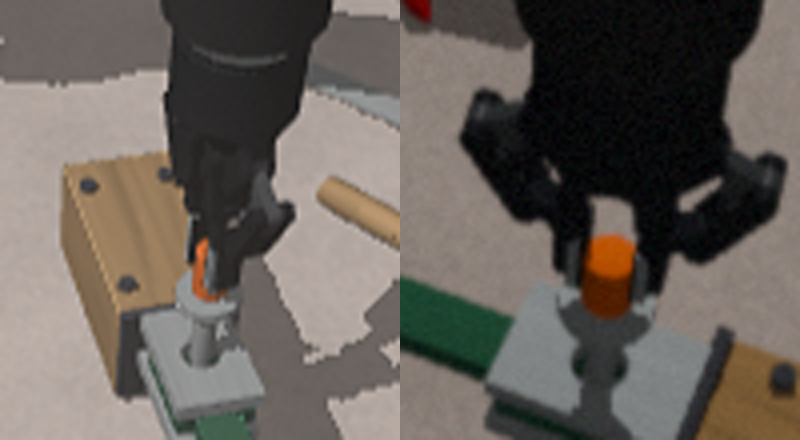

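The nose is in the hole with no side force. I'll keep pushing down.

Emit:
play_rows:
  dp:
    - [0,0,-0.008]
    - [0,0,-0.016]
    - [0,0,-0.024]
    - [0,0,-0.032]
    - [0,0,-0.038]
    - [0,0,-0.042]
    - [0,0,-0.042]
  twist:
    - [0,0,0]
    - [0,0,0]
    - [0,0,0]
    - [0,0,0]
    - [0,0,0]
    - [0,0,0]
    - [0,0,0]
  claw: [0.1,0.1,0.1,0.1,0.1,0.1,0.1]

```text
time: 8.55
tool_pos: [0.4851, 0.2447, 0.0846]
ee_rot: [-0.37, -3.118, 0.002]
wrist_force: [0.7, -0.2, -1.3]
finger_gap: 0.0218
```

Emit:
play_rows:
  dp:
    - [0,0,-0.002]
    - [0,0,-0.004]
    - [0,0,-0.005]
    - [0,0,-0.005]
  twist:
    - [0,0,0]
    - [0,0,0]
    - [0,0,0]
    - [0,0,0]
  claw: [0.1,0.1,0.1,0.1]

```text
time: 8.88
tool_pos: [0.4856, 0.2451, 0.081]
ee_rot: [-0.37, -3.119, -0.0]
wrist_force: [1.0, -0.1, -1.4]
finger_gap: 0.0219
```

```bash
python3 - <<'E'
from h import *
look(11,((245,60),(250,200)))
E
```

```text
9.0333 [0.4857 0.2452 0.0812] [3.7030e-01 3.1196e+00 4.0000e-04] 0.0216 [ 0.   0.3 -1.4] [0.01 0.01 0.03]
```

View pics/z11.png

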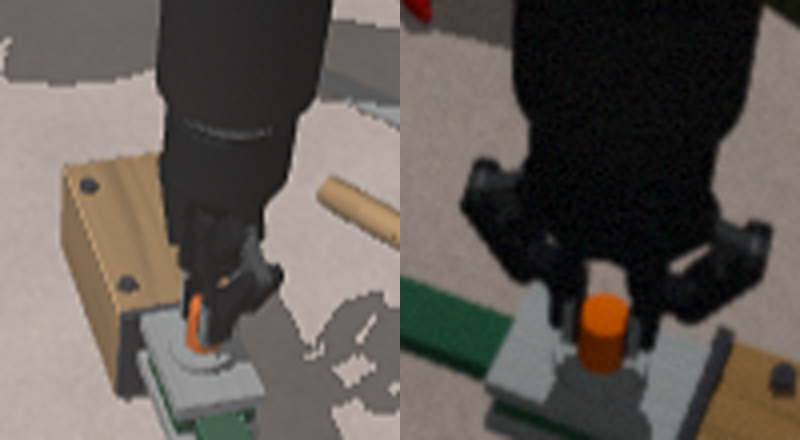

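Emit:
play_rows:
  dp:
    - [0,-0.0005,-0.001]
    - [0,-0.0005,-0.002]
    - [0,-0.0005,-0.002]
  twist:
    - [0,0,0]
    - [0,0,0]
    - [0,0,0]
  claw: [0.1,0.1,0.1]

```text
time: 9.28
tool_pos: [0.4858, 0.2447, 0.0795]
ee_rot: [0.37, 3.119, 0.0]
wrist_force: [-2.5, -0.5, 1.1]
finger_gap: 0.0217
```

Emit:
play_rows:
  dp:
    - [0,0,-0.001]
    - [0,0,-0.001]
    - [0,0,-0.001]
  twist:
    - [0,0,0]
    - [0,0,0]
    - [0,0,0]
  claw: [0.1,0.1,0.1]

```text
time: 9.53
tool_pos: [0.4858, 0.2447, 0.0795]
ee_rot: [0.37, 3.119, 0.001]
wrist_force: [-5.0, -0.8, 6.2]
finger_gap: 0.0215
```

The pin touches down at TCP z = 0.0795, which is the height I predicted for seated. I'll press a little more, then release.

Emit:
play_rows:
  dp:
    - [0,0,-0.001]
    - [0,0,-0.001]
    - [0,0,-0.001]
  twist:
    - [0,0,0]
    - [0,0,0]
    - [0,0,0]
  claw: [0.1,0.1,0.1]

```text
time: 9.78
tool_pos: [0.4859, 0.2447, 0.0794]
ee_rot: [0.369, 3.118, 0.001]
wrist_force: [-6.9, -1.7, 10.0]
finger_gap: 0.0216
```

```bash
python3 - <<'E'
from h import *
look(12,((245,60),(250,200)))
E
```

```text
9.9333 [0.4859 0.2447 0.0794] [3.6950e-01 3.1185e+00 1.1000e-03] 0.0218 [-7.7 -0.3 11.2] [-0.5   2.36  0.02]
```

View pics/z12.png

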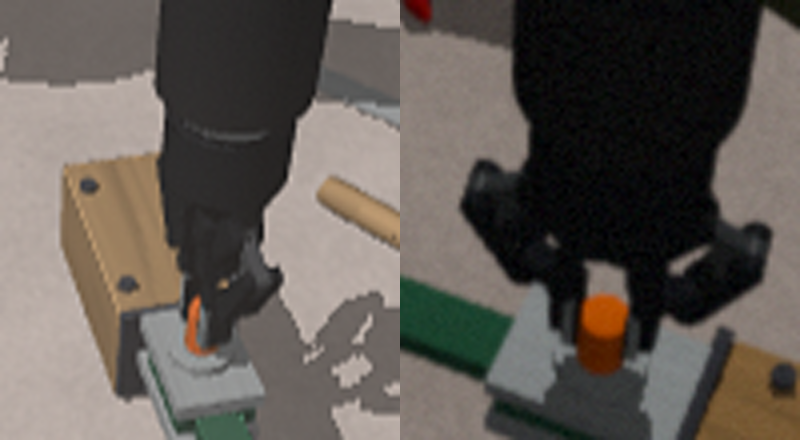

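Emit:
play_rows:
  dp:
    - [0,0,0.001]
    - [0,0,0.001]
    - [0,0,0.001]
    - [0,0,0.001]
    - [0,0,0.001]
    - [0,0,0.001]
  twist:
    - [0,0,0]
    - [0,0,0]
    - [0,0,0]
    - [0,0,0]
    - [0,0,0]
    - [0,0,0]
  claw: [0.25,0.4,0.6,0.6,0.6,0.6]

```text
time: 10.43
tool_pos: [0.4856, 0.2445, 0.0777]
ee_rot: [-0.37, -3.119, 0.001]
wrist_force: [0.4, 0.6, 0.3]
finger_gap: 0.0513
```

Emit:
play_rows:
  dp:
    - [0,0,0.01]
    - [0,0,0.03]
    - [0,0,0.06]
    - [0,0,0.1]
    - [0,0,0.14]
    - [0,0,0.14]
    - [0,0,0.14]
  twist:
    - [0,0,0]
    - [0,0,0]
    - [0,0,0]
    - [0,0,0]
    - [0,0,0]
    - [0,0,0]
    - [0,0,0]
  claw: [0.6,0.6,0.6,0.6,0.6,0.6,0.6]

```text
time: 11.02
tool_pos: [0.4868, 0.2453, 0.2221]
ee_rot: [0.37, 3.115, 0.007]
wrist_force: [0.4, -0.5, -1.0]
finger_gap: 0.0511
```

```bash
python3 - <<'E'
from h import *
look(13,((245,60),(250,220)))
s=load('scene13');d=load('side13')
for h in(.042,.008): print(((proj(s,(.4858,.2435,.086+h))-[245,60])*4+1.5).round(1),((proj(d,(.4858,.2435,.086+h))-[250,220])*4+[401.5,1.5]).round(1))
E
```

```text
11.1667 [0.4853 0.2444 0.2171] [-3.7010e-01 -3.1183e+00  1.6000e-03] 0.0513 [ 0.3  0.  -0.5] [ 0.04  0.01 -0.03]
[207.8 307.9] [605.8 233.3]
[202.8 345.6] [601.8 272.5]
```

View pics/z13.png

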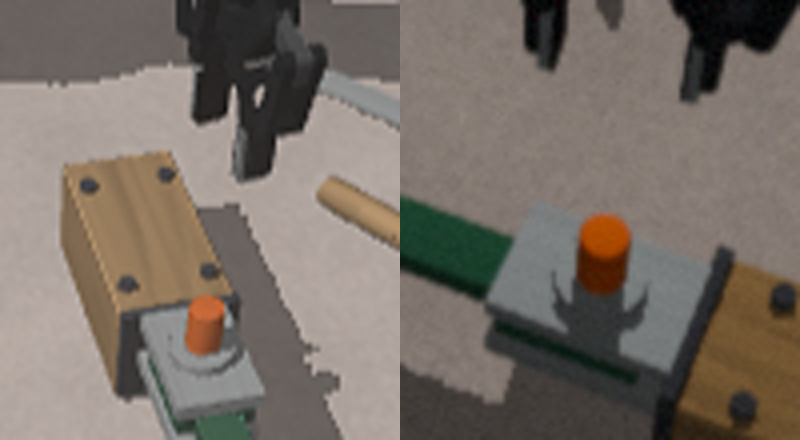

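View pics/scene13.png

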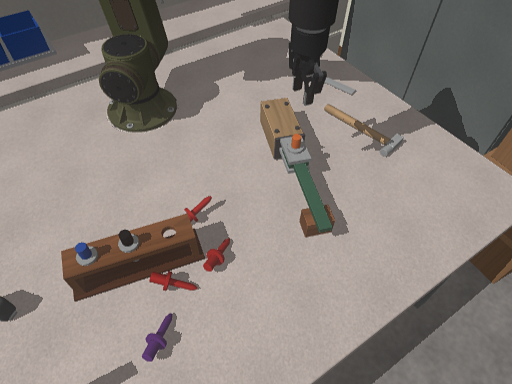

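The grip top reads (208,304) in the scene crop and (606,232) in the side crop. A seated pin should show at (208,308) and (606,233), so they agree. The blue and black pins are still in the rack, and the gripper is clear.

```bash
python3 -c "
from h import *
print(robot.finish_job())"
```

```text
the job is handed in; nothing more can be done
None
```

The long orange-gripped pin is seated in the fork. I gripped it from the rack, pushed it down through fork and lug, released it and handed the job in at about 11 s of the 48 s.

**Last checks**
- **Contact:** the pin touched down at a tool height of 0.0795 m, the seated height I had predicted. I pressed to about 11 N before letting go.
- **Position:** after release, the top of the grip was within about 1 px of where a seated pin should appear in both full-size camera images. The flange looked flat on the fork.
- **Clear of everything:** the gripper was about 13 cm up with close to zero force. The blue and black pins were still in the rack.

**Things that disagreed or went oddly**
- **Fingertips:** in the images they sat about 27 mm above the reported tool point while partly open, more than the description suggested. I went by the pictures and checked the force on the way down.
- **Grip opening:** it read about 22 mm on the 24 mm grip, but the pin stayed upright and did not visibly slip.
- **Sideways position:** the scene camera put the pin 1–2 mm further to one side of the hole than the side camera did. That is well inside the 5 mm clearance.
- **Look-alike pins:** the red and purple pins fell over during the first few seconds. The arm's path and the force readings showed no contact with them, and all were still on the bench in the last picture.

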